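Draw walnuts from the gravity bin

TASK

Get the walnuts out of the gravity bin into the red bowl without picking anything up: push the bowl along the counter until it stands under the bin's spout, then press down the pad at the front of the lever with the fingertips and keep it down until all six walnuts have rolled into the bowl, and let the lever come back so that the gate shuts. Do not touch the walnuts, do not lift or tip the bowl, and leave everything else on the counter where it is.

Things in the scene. Friction and masses are not known exactly. Their poses are not given: they have to be found in the camera images.
- nut_bin: Gravity bin for walnuts, fixed: clear hopper 78 mm wide, lid 295 mm up, a knob on it to 319 mm, black stand. Origin: on the counter under its gate, on the centreline; -x out of its front, z up. Hopper from x +6 to +206 mm, stand foot x +45 to +215 mm, 120 mm wide. Clear spout hood x 0 to -96 mm, 78 mm wide, 100 to 189 mm high: lower things pass beneath.
- spout (a point): Centre of the spout's mouth, the downward opening 72 mm (x) by 70 mm (y) through which the walnuts drop once the steel gate behind it is up, 100 mm above the counter. Axes as nut_bin.
- lever_pad (a point): Centre of the upper face of the black thumb pad (42 mm along the lever, 44 mm wide, 10 mm thick) at the lever's front end, 160 mm in front of the bin's origin; about 247 mm above the counter at rest, 187 mm when fully pressed. It moves almost straight down, its face tilting from 18 degrees front-up to 18 degrees front-down. Free air about and below it.
- lever (a joint): Rocking lever on an axle in brackets on the spout hood (to 225 mm), front arm 100 mm, rear arm 70 mm. 0 rad: at rest, gate shut. Pressing the front pad down makes it grow to the stop at 0.62; its rear end then lifts the gate 43 mm. Walnuts pass from about 0.45. A spring brings it back to 0 when let go; the press takes about 2.5 N at first, 6 N at the stop.
- bowl: Empty shallow red plastic bowl, 190 mm across the rim, 60 mm high, foot 120 mm across, wall 4 mm, about 0.22 kg, loose on the counter. Origin: centre of its underside, z up. It stands to the left or the right of the spout, the pot on the other side.
- nut0: Walnut in its shell, round, 33 mm across, 12 g; origin at its centre. One of six, all in the hopper behind the gate at the start.
- nut1: Walnut in its shell, round, 33 mm across, 12 g; origin at its centre. One of six, all in the hopper behind the gate at the start.
- nut2: Walnut in its shell, round, 33 mm across, 12 g; origin at its centre. One of six, all in the hopper behind the gate at the start.
- nut3: Walnut in its shell, round, 33 mm across, 12 g; origin at its centre. One of six, all in the hopper behind the gate at the start.
- nut4: Walnut in its shell, round, 33 mm across, 12 g; origin at its centre. One of six, all in the hopper behind the gate at the start.
- nut5: Walnut in its shell, round, 33 mm across, 12 g; origin at its centre. One of six, all in the hopper behind the gate at the start.
- pot: Steel pot with two side handles, 130 mm across, 110 mm high, stands loose on the other side of the spout from the bowl. Not part of the job. Origin: centre of its underside; handles along its y, reaching 99 mm from the origin.
- onion: Whole pale onion, 82 mm across, 82 mm high, loose, beside the hopper. Not part of the job. Origin: centre of its underside.
- mill: Dark wooden pepper mill, 56 mm across, 154 mm high, loose, beside the hopper. Not part of the job. Origin: centre of its underside.
- phone: White phone lying flat, 140 x 68 x 8 mm, long along its x, loose, in front of the bin. Not part of the job. Origin: centre of its underside.
- dish: Small glass prep dish, 104 mm across, 45 mm high, loose. Not part of the job. Origin: centre of its underside.
- spoon: Wooden spoon, 260 mm long, lying along its x, loose. Not part of the job. Origin: under its middle.

How it is judged:
By the outcome, as a careful person would: the job done as asked, in the order asked, and still so for the second after the job is handed in, with the robot touching nothing.
It also fails if it takes over 51 s, if anything falls off the work surface, if the arm or the gripper's body presses on something with over 40 N, if the wrist force passes 120 N, or if a joint passes its speed limit or range.

ROBOT

A 6-joint arm with a two-finger parallel gripper is mounted at the origin on the work surface. World frame = base frame: x ahead of the robot, y to its left, z up, the work surface at z = 0. Lengths are in m, angles in rad, forces in N, time in s.
With the tool pointing down it reaches from about 0.225 to 0.875 m from the base axis. Payload 3.4 kg.
Tool frame: the origin (TCP) lies on the centre line of the jaws, within the pads' length; the fingertips stand 22 mm ahead of it and the grasp point (between the pads) lies 3 mm ahead of it; z points along the fingers, y is the line along which they close (so a half turn about z gives the same grasp; the last joint's range is limited). The gripper opens to 85 mm and grips with 20 to 120 N. Pads are 22 mm wide; open, the fingers measure 114 mm over their backs; the gripper's body (76 mm by 85 mm) begins 54 mm behind the grasp point. The pads swing forward as they close: fully open they stand 13 mm farther back than shut.
Start: joints at [1.135, 0.276, 1.505, -0, 1.361, -0.121], TCP at [0.178, 0.547, 0.253] pointing down, gripper open.
Joint ranges: [-2.89, 2.89], [-0.75, 2.08], [0.22, 2.7], [-1.18, 4.32], [0.11, 2.71], [-2.7, 2.7]. Speed limits (rad/s): [2.57, 2.57, 3.14, 3.14, 3.14, 3.14].

INTERFACE

Orientations are given as a unit quaternion [w, x, y, z].
In Python, from rig import manip gives the robot as it stands.
- The arm moves only by the shell command python3 steer.py [OPENING] [FORCE], which reads ROWS from standard input. ROWS is a JSON list of rows, 1 to 5 of them, each an object with the fields sx, sy, sz (the shift in m), yaw (a turn about the tool's z in rad); a field left out counts as zero; each row shifts and turns the commanded pose from where the row before left it, along the tool's axes as they then stand; what a row does not reach is not made up. A row lasts 1/12 s, in which the tool goes at most 0.0417 m and 0.125 rad, less where a joint would pass 70% of its speed; a pose out of reach is approached as far as the arm can. OPENING is the finger opening in m, set as the command begins (- or left out keeps the last). The fingers move at their own pace and stop on an object; FORCE is the grip in N (left out, the last holds). Time passes only in rows, so rows that do not move let the fingers close. It prints the time, the measured TCP pose, the force, the opening and the grip force at its end. Input that does not fit is refused with a message, and nothing moves.
- manip.get_state(): the state, without advancing time (a new reading comes with each control period).
- manip.get_image(name): name is "side" or "top" or "wrist"; returns a dict with "img" (420x560x3 uint8, red, green, blue), "camera_matrix" (3x3 intrinsics, pixels), "k1" (the pictures are not rectified: a ray, as slopes to the right and down, at radius r is drawn at 1 + k1 r^2 times it, then the intrinsics apply), "T" (4x4, takes a point from camera to world coordinates); the wrist camera has in their place "hand_eye" (4x4, takes a point from camera to tool coordinates, whose origin is the TCP and whose axes are the flange's). Camera axes: x right, y down, z forward; pixel columns grow to the right and rows downward; lengths in m; the calibration is good to about 2 mm. A picture is of the moment at which its call begins: read the wrist's pose just before it. There is no depth.
- manip.sign_off(): hands the job in; it is judged then, once.
The state is a dict: "clock": time; "qpos": joint angles; "qd": joint speeds; "effort": joint torques, N m; "position": TCP position; "ee_rot": TCP orientation; "contact_force": force on the tool from outside, world axes, zero at the start; "moment": the same for the moment, N m; "width": finger opening in m; "gripper_force": force on a finger pad.
Only numpy, scipy, OpenCV 4.12 (cv2) and the standard library are available. Lean on these libraries where they do the work, as an engineer would, in place of code of your own. Each camera call takes 0.05 s, during which the arm holds its last target. There are 200 camera calls.

## Working session

There is one attempt and no reset: what is moved stays moved. The work goes in short steps, Python scripts to look and compute and a shell command to move; the robot and the scene stay as the last step left them, time stands still between calls to the robot, and variables do not carry over. Pictures are saved under pics/ and viewed, at most 10 in all, crops included, and the job is handed in when it is done.

```bash
ls; mkdir -p pics; python3 - <<'E'
from rig import manip
import cv2,numpy as np
print(manip.get_state())
for n in("side","top"):
    d=manip.get_image(n);cv2.imwrite(f"pics/{n}0.png",d["img"][:,:,::-1])
    np.savez(f"{n}0.npz",**d)
    print(n,d["camera_matrix"],d["k1"],d["T"])
E
```

```text
pics
rig.py
steer.py
{'clock': 0.0, 'qpos': array([ 1.13501009e+00,  2.76605399e-01,  1.50613898e+00,  1.31694086e-05,
        1.36069383e+00, -1.21005935e-01]), 'qd': array([-0.00180529, -0.00022678, -0.00019146, -0.00150101,  0.00078513,
       -0.00037897]), 'effort': array([-1.56636968e-03, -4.16774404e+01, -2.45806199e+01, -1.21121734e-04,
        1.10241323e-02, -4.10829685e-06]), 'position': array([0.17782113, 0.54630036, 0.25243141]), 'ee_rot': array([-2.59783177e-04,  1.56742447e-01,  9.87639081e-01, -8.85480252e-04]), 'contact_force': array([ 0.79201853, -1.05047735,  0.35073718]), 'moment': array([-0.01637234,  0.01193405, -0.01411807]), 'gripper_force': 0.0, 'width': 0.08518466258599956}
side [[465.91313012   0.         288.50745596]
 [  0.         465.91313012 203.40356282]
 [  0.           0.           1.        ]] -0.10536163329351386 [[-0.69983018  0.59042945 -0.40203331  1.2711336 ]
 [ 0.71427931  0.58359076 -0.38629896  0.65234851]
 [ 0.00654064 -0.55750775 -0.83014597  1.57886975]
 [ 0.          0.          0.          1.        ]]
top [[406.49785986   0.         280.52891805]
 [  0.         406.49785986 201.03411841]
 [  0.           0.           1.        ]] 0.0397030284375019 [[ 0.01489184 -0.99338841  0.11383188  0.47173783]
 [-0.9997539  -0.01292085  0.01803319 -0.01604774]
 [-0.01644316 -0.11407241 -0.99333635  1.38646003]
 [ 0.          0.          0.          1.        ]]
```
View pics/top0.png

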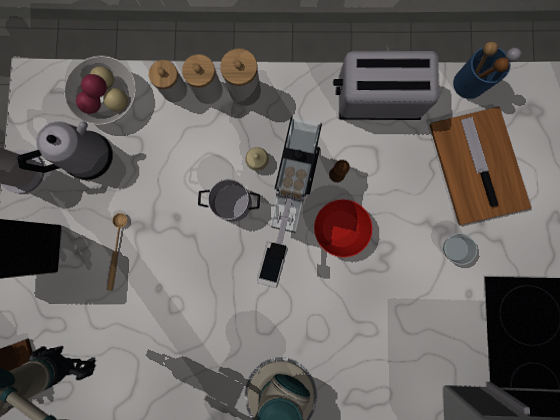

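View pics/side0.png

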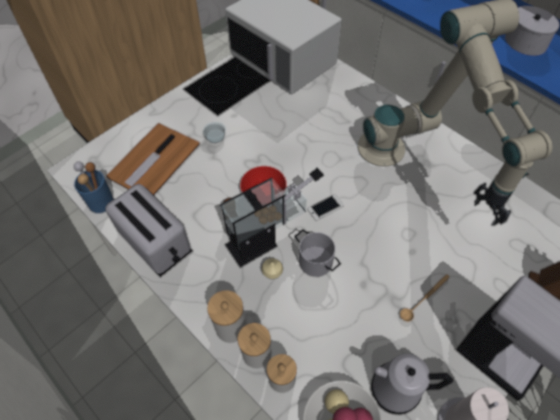

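```bash
python3 - <<'E'
import cv2,numpy as np
a=cv2.imread("pics/top0.png")[110:290,190:390];b=cv2.imread("pics/side0.png")[150:280,210:350]
f=lambda x:cv2.convertScaleAbs(x,alpha=1.5)
cv2.imwrite("pics/c0.png",f(cv2.resize(a,(660,594),interpolation=cv2.INTER_CUBIC)))
cv2.imwrite("pics/c1.png",f(cv2.resize(b,None,fx=4.5,fy=4.5,interpolation=cv2.INTER_CUBIC)))
E
```

View pics/c0.png

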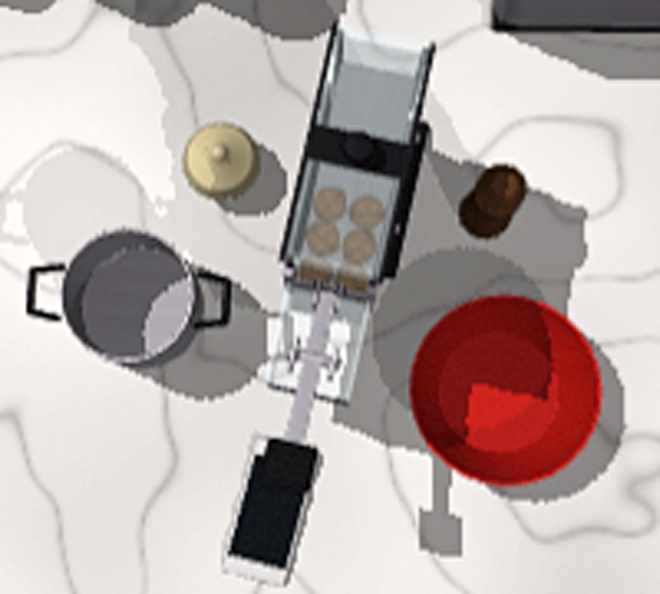

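View pics/c1.png

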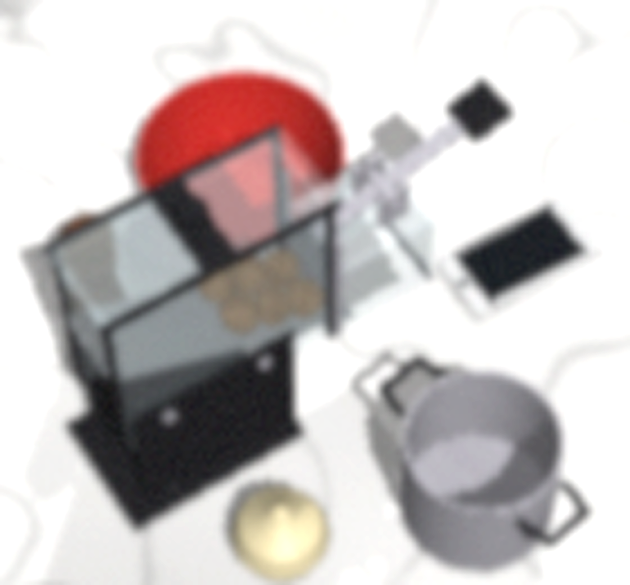

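```bash
cat > h.py <<'E'
import numpy as np,cv2
def load(n): return dict(np.load(n+"0.npz"))
def ray(d,p):
    K=d["camera_matrix"];q=np.array([(p[0]-K[0,2])/K[0,0],(p[1]-K[1,2])/K[1,1]]);u=q.copy()
    for _ in range(20): u=q/(1+d["k1"]*(u@u))
    v=d["T"][:3,:3]@np.array([*u,1]);return d["T"][:3,3],v/np.linalg.norm(v)
def plane(d,p,z): o,v=ray(d,p);return o+v*(z-o[2])/v[2]
def tri(r1,r2):
    (a,u),(b,v)=r1,r2;t=np.linalg.lstsq(np.c_[u,-v],b-a,rcond=None)[0]
    p,q=a+t[0]*u,b+t[1]*v;return (p+q)/2,np.linalg.norm(p-q)
def proj(d,P):
    c=d["T"][:3,:3].T@(P-d["T"][:3,3]);u=c[:2]/c[2];u=u*(1+d["k1"]*(u@u));K=d["camera_matrix"]
    return u*K[0,0]+K[:2,2]
E
python3 - <<'E'
from h import *
T,S=load("top"),load("side")
tp=lambda x,y:(x/3.3+190-.35,y/3.3+110-.35)
sp=lambda x,y:(x/4.5+210-.4,y/4.5+150-.4)
for n,a,b in [("pad",(288,463),(480,110)),("rearL",(338,25),(108,327)),("rearR",(434,43),(55,245)),("phonefar",(225,565),(550,205))]:
    print(n,*tri(ray(T,tp(*a)),ray(S,sp(*b))))
for n,a,z in [("left1",(338,30),.29),("left2",(300,210),.29),("right1",(434,45),.29),("right2",(410,180),.29),("pot",(131,297),.11),("padz",(288,463),.247),("phone",(240,505),.008)]:
    print(n,plane(T,tp(*a),z))
g=T["img"];m=cv2.inRange(cv2.cvtColor(g,cv2.COLOR_RGB2HSV),(0,150,60),(8,255,255))
m[:,:300]=0;m[:,390:]=0;m[:180]=0
c=max(cv2.findContours(m,0,1)[0],key=cv2.contourArea);h=cv2.convexHull(c)
P=np.array([plane(T,p,.06)[:2] for p in h[:,0]+0.0]);(x,y),r=cv2.minEnclosingCircle(P.astype(np.float32));e=cv2.fitEllipse(h.astype(np.float32))
print("bowl",x,y,r,e,plane(T,e[0],.06))
E
```

```text
pad [0.46465872 0.01329914 0.24569143] 0.001657111504044338
rearL [ 0.82826166 -0.02240058  0.29519751] 0.005783858236177082
rearR [ 0.81094238 -0.10116694  0.30077045] 0.008263724886956833
phonefar [0.38029205 0.06096717 0.07616243] 0.04091066919156032
left1 [ 0.82756224 -0.02474878  0.29      ]
left2 [0.6738069 0.0049133 0.29     ]
right1 [ 0.81532961 -0.10534456  0.29      ]
right2 [ 0.70011325 -0.08600353  0.29      ]
pot [0.62031783 0.16929541 0.11      ]
padz [0.46519936 0.01263167 0.247     ]
phone [0.42077995 0.0667706  0.008     ]
bowl 0.5393595099449158 -0.1953601986169815 0.0939377099275589 ((342.84906005859375, 227.83865356445312), (57.09524917602539, 58.011932373046875), 123.43440246582031) [ 0.53873773 -0.19573643  0.06      ]
```

Top view: the bin's spout is at (283,213), and the pad at (277,250), the bowl at (343,228) to the right, the pot at (229,200) to the left, and the phone at (272,263) under the pad. The side view puts the pad at (317,174). The bin's yaw is about -0.21, the spout is near (0.57, -0.01) and the bowl at (0.539, -0.196). I turn the hand so the open fingers straddle the push direction, then travel round the front.

```bash
echo '[{"yaw": 0.125},{"yaw": 0.125},{"yaw": 0.125},{"yaw": 0.125},{"yaw": 0.125}]' | python3 steer.py .085
echo '[{"yaw": 0.125},{"yaw": 0.125},{"yaw": 0.125},{"yaw": 0.125},{"yaw": 0.125}]' | python3 steer.py
echo '[{"yaw": 0.125},{"yaw": 0.019},{"sx": -0.02,"sy": 0.006},{"sx": -0.035,"sy": 0.0113},{"sx": -0.035,"sy": 0.0113}]' | python3 steer.py
echo '[{"sx": -0.035,"sy": 0.0113},{"sx": -0.035,"sy": 0.0113},{"sx": -0.035,"sy": 0.0113},{"sx": -0.035,"sy": 0.0113},{"sx": -0.035,"sy": 0.0113}]' | python3 steer.py
echo '[{"sx": -0.035,"sy": 0.0113},{"sx": -0.035,"sy": 0.0113},{"sx": -0.035,"sy": 0.0113},{"sx": -0.035,"sy": 0.0113},{"sx": -0.035,"sy": 0.0113}]' | python3 steer.py
echo '[{"sx": -0.035,"sy": 0.0113},{"sx": -0.035,"sy": 0.0113},{"sx": -0.035,"sy": 0.0113},{"sx": -0.035,"sy": 0.0113},{"sx": -0.035,"sy": 0.0113}]' | python3 steer.py
python3 - <<'E'
from h import *
from rig import manip
s=manip.get_state();print(s["position"],s["ee_rot"],s["qpos"])
T,S=load("top"),load("side")
tp=lambda x,y:(x/3.3+190-.35,y/3.3+110-.35)
sp=lambda x,y:(x/4.5+210-.4,y/4.5+150-.4)
print("handle",tri(ray(T,tp(230,275)),ray(S,sp(385,395))),tri(ray(T,tp(230,322)),ray(S,sp(415,360))))
for z in(.06,.085): print(plane(T,tp(230,300),z))
for p in[(270,385),(345,403)]:print("hood front",plane(T,tp(*p),.1),plane(T,tp(*p),.189))
print("mill top",plane(T,tp(505,183),.154))
E
```

```text
clock: 0.52
position: [0.1779, 0.5465, 0.2528]
ee_rot: [0.0, 0.456, 0.89, -0.001]
contact_force: [-0.3, -0.3, -0.4]
width: 0.0852
gripper_force: 0.0
clock: 0.93
position: [0.1779, 0.5465, 0.2528]
ee_rot: [0.0, 0.707, 0.707, -0.001]
contact_force: [0.6, 0.3, -0.2]
width: 0.0854
gripper_force: 0.0
clock: 1.35
position: [0.1939, 0.453, 0.2525]
ee_rot: [0.0, 0.753, 0.658, -0.0]
contact_force: [1.1, -0.2, -0.2]
width: 0.085
gripper_force: 0.0
clock: 1.77
position: [0.2255, 0.2708, 0.2531]
ee_rot: [0.0, 0.753, 0.658, 0.0]
contact_force: [2.0, -0.7, -0.3]
width: 0.0851
gripper_force: 0.0
clock: 2.18
position: [0.2572, 0.09, 0.2534]
ee_rot: [0.0, 0.753, 0.658, 0.0]
contact_force: [1.0, -0.2, 0.2]
width: 0.0849
gripper_force: 0.0
clock: 2.6
position: [0.2892, -0.0915, 0.2534]
ee_rot: [0.0, 0.754, 0.657, 0.0]
contact_force: [-0.5, 0.6, 0.4]
width: 0.0847
gripper_force: 0.0
[ 0.28918401 -0.0914551   0.25342642] [3.95218464e-04 7.53662100e-01 6.57261854e-01 3.71167081e-04] [-5.37694207e-01 -1.56442612e-01  1.97769599e+00  4.74947431e-04
  1.31935734e+00 -4.01375794e-01]
handle (array([0.6429296 , 0.07912655, 0.09049014]), np.float64(0.007930962138292487)) (array([0.59906313, 0.07574694, 0.08912313]), np.float64(0.0014303724622153837))
[0.62441023 0.07770538 0.06      ]
[0.62153279 0.0759384  0.085     ]
hood front [0.5382769  0.03477721 0.1       ] [0.53367359 0.03126103 0.189     ]
hood front [ 0.52208989 -0.0372806   0.1       ] [ 0.51860643 -0.03581166  0.189     ]
mill top [ 0.72653884 -0.18294843  0.154     ]
```

```bash
echo '[{"sx": -0.024,"sy": 0.031},{"sx": -0.024,"sy": 0.031},{"sx": -0.024,"sy": 0.031},{"sx": -0.024,"sy": 0.031},{"sx": -0.024,"sy": 0.031}]' | python3 steer.py
echo '[{"sx": -0.024,"sy": 0.031},{"sx": -0.024,"sy": 0.031},{"sx": -0.024,"sy": 0.031},{},{}]' | python3 steer.py
python3 - <<'E'
from rig import manip
import numpy as np
s=manip.get_state();p=s["position"];e=np.array([.521,-.3205])-p[:2];print(p,"dx,dy tool",e@[.1376,.9905],e@[.9905,-.1376])
E
```

```text
clock: 3.02
position: [0.4275, -0.2314, 0.2529]
ee_rot: [-0.0, 0.754, 0.657, 0.0]
contact_force: [0.2, 0.0, 0.1]
width: 0.085
gripper_force: 0.0
clock: 3.43
position: [0.5097, -0.3152, 0.2515]
ee_rot: [-0.001, 0.754, 0.657, -0.0]
contact_force: [-0.1, 0.6, -0.8]
width: 0.0847
gripper_force: 0.0
[ 0.50970947 -0.31521862  0.25150846] dx,dy tool -0.0036776319285556666 0.011909985241371648
```

```bash
echo '[{"sx": -0.0037,"sy": 0.0119,"sz": 0.03},{"sz": 0.036},{"sz": 0.036},{"sz": 0.036},{"sz": 0.036}]' | python3 steer.py
echo '[{"sz": 0.033},{},{"sx": 0.012},{"sx": 0.012},{"sx": 0.01}]' | python3 steer.py
echo '[{"sx": 0.01},{"sx": 0.01},{"sx": 0.01},{"sx": 0.01},{"sx": 0.01}]' | python3 steer.py
echo '[{"sx": 0.01},{"sx": 0.01},{"sx": 0.008},{"sx": 0.005},{}]' | python3 steer.py
cat > look.py <<'E'
from h import *
from rig import manip
import sys
s=manip.get_state();T=manip.get_image("top");g=T["img"]
cv2.imwrite(f"pics/{sys.argv[1]}.png",cv2.convertScaleAbs(cv2.resize(g[110:290,190:390,::-1],(660,594),interpolation=3),alpha=1.5))
m=cv2.inRange(cv2.cvtColor(g,cv2.COLOR_RGB2HSV),(0,150,60),(8,255,255))
m[:,:215]=0;m[:,390:]=0;m[:180]=0
h=cv2.convexHull(np.vstack([c for c in cv2.findContours(m,0,1)[0] if cv2.contourArea(c)>10]))
e=cv2.fitEllipse(h.astype(np.float32));q=np.array([plane(T,p,.06)[:2] for p in h[:,0]+0.])
c=cv2.minEnclosingCircle(q.astype(np.float32))
p=s["position"]
print("tcp",p,"bowl",plane(T,e[0],.06)[:2],e[1],c,"off",plane(T,e[0],.06)[:2]-p[:2])
E
python3 look.py p1
```

```text
clock: 3.85
position: [0.519, -0.3178, 0.0785]
ee_rot: [-0.0, 0.753, 0.657, 0.0]
contact_force: [-0.0, -0.8, -0.2]
width: 0.0848
gripper_force: 0.0
clock: 4.27
position: [0.526, -0.2849, 0.049]
ee_rot: [0.002, 0.754, 0.657, 0.0]
contact_force: [0.1, -1.0, -0.2]
width: 0.0848
gripper_force: 0.8
clock: 4.68
position: [0.5326, -0.2357, 0.0473]
ee_rot: [0.001, 0.754, 0.657, 0.0]
contact_force: [-1.0, -4.2, 3.3]
width: 0.085
gripper_force: 1.7
clock: 5.1
position: [0.536, -0.2016, 0.0459]
ee_rot: [-0.001, 0.754, 0.657, 0.0]
contact_force: [0.7, -1.2, -0.5]
width: 0.085
gripper_force: 0.1
tcp [ 0.53600847 -0.20156305  0.04591769] bowl [ 0.5512833  -0.09813696] (48.835533142089844, 56.94426727294922) ((0.55229651927948, -0.10514704883098602), 0.0931638702750206) off [0.01527483 0.10342609]
```

View pics/p1.png

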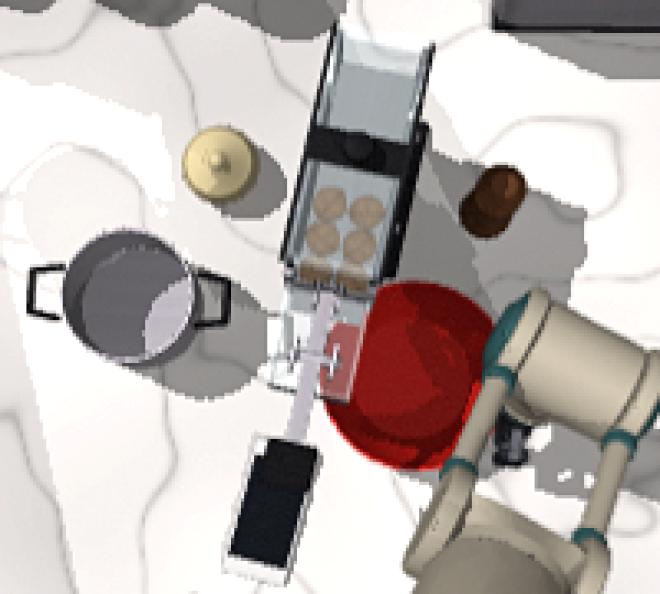

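The push works: the bowl's centre is now near crop pixel (412,376), about (0.552, -0.105). Before going on I check how high the arm links are next to the lever.

```bash
echo '[{"sx": 0.008},{"sx": 0.01},{"sx": 0.01},{"sx": 0.008},{"sx": 0.004}]' | python3 steer.py
python3 look.py p2; python3 - <<'E'
from rig import manip
import cv2
d=manip.get_image("side")["img"][40:280,210:450,::-1]
cv2.imwrite("pics/s2.png",cv2.convertScaleAbs(cv2.resize(d,(600,600),interpolation=3),alpha=1.5))
print(manip.get_state()["qpos"])
E
```

```text
clock: 5.57
position: [0.5415, -0.162, 0.046]
ee_rot: [-0.001, 0.754, 0.657, -0.0]
contact_force: [-0.8, -1.8, 0.2]
width: 0.085
gripper_force: 0.7
tcp [ 0.54151489 -0.16198287  0.04604753] bowl [ 0.54079546 -0.06491575] (43.76622772216797, 53.866233825683594) ((0.5462914705276489, -0.0685821995139122), 0.08527767658233643) off [-0.00071943  0.09706713]
[-4.14581886e-01  4.52010439e-01  1.80850044e+00  7.89579065e-04
  8.81823056e-01 -2.78232952e-01]
```

View pics/s2.png

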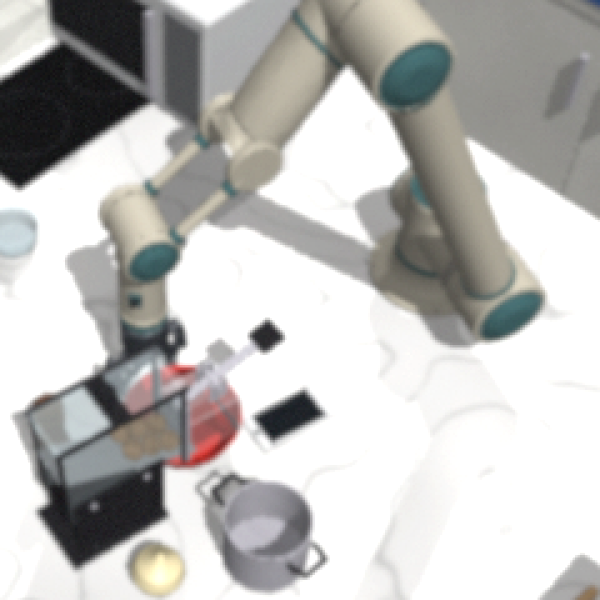

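```bash
python3 - <<'E'
from h import *
S,T=load("side"),load("top")
up=(np.array([.5415,-.162,0]),np.array([0,0,1.]))
for p in[(150,282),(155,262),(145,325),(175,240),(235,185)]: print(p,tri(ray(S,(p[0]/2.5+210,p[1]/2.5+40)),up))
E
```

```text
(150, 282) (array([ 0.53688724, -0.15777092,  0.28157527]), np.float64(0.01251601225141707))
(155, 262) (array([ 0.53391135, -0.15493683,  0.32519538]), np.float64(0.020734130328854482))
(145, 325) (array([ 0.54064317, -0.16122905,  0.18108298]), np.float64(0.002305228516809349))
(175, 240) (array([ 0.52384085, -0.14467483,  0.37155266]), np.float64(0.04947755962336609))
(235, 185) (array([ 0.49892259, -0.11366082,  0.48697785]), np.float64(0.12883341567896212))
```

```bash
echo '[{"sx": 0.008},{"sx": 0.01},{"sx": 0.01},{"sx": 0.008},{"sx": 0.006}]' | python3 steer.py
echo '[{"sx": 0.006},{"sx": 0.005},{"sx": 0.003},{"sx": 0.002},{}]' | python3 steer.py
python3 look.py p3
```

```text
clock: 6.08
position: [0.5476, -0.1209, 0.0463]
ee_rot: [-0.0, 0.754, 0.657, 0.0]
contact_force: [0.4, -1.0, -0.8]
width: 0.0853
gripper_force: 0.7
clock: 6.5
position: [0.5498, -0.1058, 0.0463]
ee_rot: [-0.0, 0.754, 0.657, 0.0]
contact_force: [0.2, 0.2, 0.6]
width: 0.0849
gripper_force: 0.1
tcp [ 0.54980165 -0.10581557  0.04629953] bowl [0.55226607 0.02242412] (34.07655715942383, 52.86769485473633) ((0.5570855140686035, 0.010642675682902336), 0.08905067294836044) off [0.00246443 0.12823969]
```

View pics/p3.png

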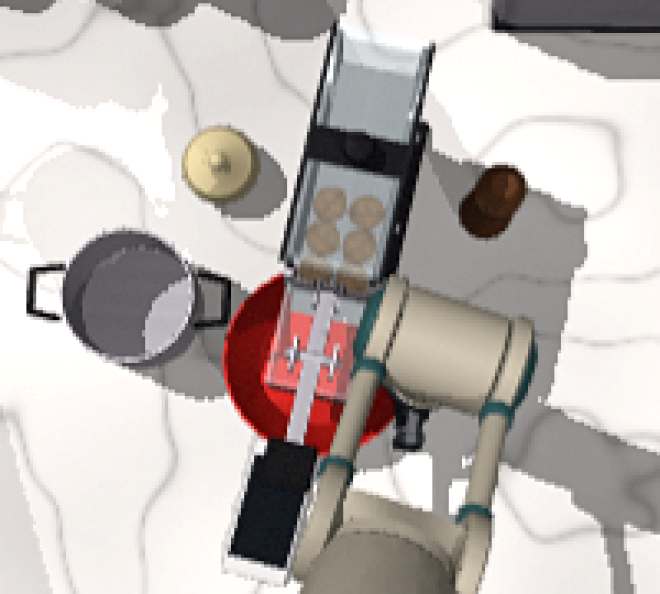

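The bowl's centre is near crop pixel (320,358), with its left rim at x=225, so it stands under the hood. I retract, raise the hand, close the fingers and check the bowl with a clear view.

```bash
echo '[{"sx": -0.015},{"sx": -0.03},{"sx": -0.02},{"sz": -0.03},{"sz": -0.04}]' | python3 steer.py
echo '[{"sz": -0.04},{"sz": -0.04},{"sz": -0.04},{"sz": -0.04},{"sz": -0.04}]' | python3 steer.py
echo '[{"sz": -0.02},{},{},{},{}]' | python3 steer.py 0
python3 look.py p4;  python3 - <<'E'
from h import *
d=load("top"); print(plane(d,(320/3.3+189.65,358/3.3+109.65),.06))
E
```

```text
clock: 6.97
position: [0.538, -0.171, 0.1136]
ee_rot: [-0.004, 0.755, 0.656, -0.002]
contact_force: [2.0, -0.6, 0.4]
width: 0.0848
gripper_force: 0.0
clock: 7.38
position: [0.5402, -0.1705, 0.3185]
ee_rot: [-0.0, 0.754, 0.656, 0.0]
contact_force: [0.6, -0.8, -0.1]
width: 0.0853
gripper_force: 0.0
clock: 7.8
position: [0.54, -0.1703, 0.3343]
ee_rot: [-0.002, 0.754, 0.657, -0.001]
contact_force: [1.3, 0.2, 0.0]
width: 0.0251
gripper_force: 0.0
tcp [ 0.53996633 -0.17034508  0.33426409] bowl [ 0.56496536 -0.01043161] (56.41157913208008, 57.1549072265625) ((0.5662898421287537, -0.01016270462423563), 0.09382659941911697) off [0.02499904 0.15991347]
[ 0.56775388 -0.0127116   0.06      ]
```

View pics/p4.png

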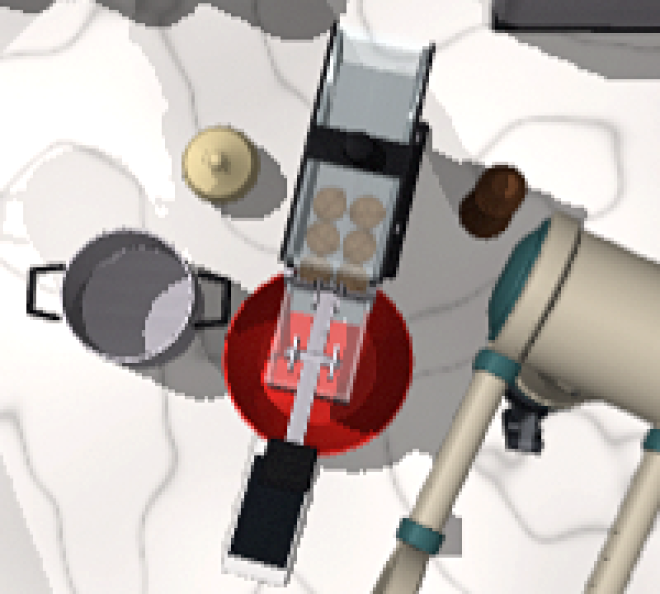

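The bowl is centred under the spout at (0.566, -0.010), the pot has not moved, and the pad is at crop pixel (288,463). Next I move above the pad.

```bash
echo '[{"sx": 0.0343,"sy": -0.0199},{"sx": 0.0343,"sy": -0.0199},{"sx": 0.0343,"sy": -0.0199},{"sx": 0.0343,"sy": -0.0199},{"sx": 0.0343,"sy": -0.0199}]' | python3 steer.py 0
echo '[{"sz": 0.02},{"sz": 0.02},{"sz": 0.01},{},{}]' | python3 steer.py
python3 - <<'E'
from rig import manip
import numpy as np
s=manip.get_state();p=s["position"];e=np.array([.465,.013])-p[:2];print(p,"dx,dy tool",e@[.1376,.9905],e@[.9905,-.1376])
E
```

```text
clock: 8.27
position: [0.4644, 0.0143, 0.3348]
ee_rot: [-0.001, 0.754, 0.656, -0.001]
contact_force: [0.8, 0.7, -1.3]
width: 0.0001
gripper_force: 0.0
clock: 8.68
position: [0.4657, 0.0127, 0.2855]
ee_rot: [-0.001, 0.754, 0.656, -0.001]
contact_force: [-0.1, 0.0, -0.2]
width: 0.0001
gripper_force: 0.0
[0.46565107 0.01266465 0.28552682] dx,dy tool 0.00024257290942936204 -0.0006910287924423948
```

```bash
echo '[{"sz": 0.01},{"sz": 0.01},{"sz": 0.01},{"sz": 0.01},{}]' | python3 steer.py
echo '[{"sz": 0.01},{"sz": 0.01},{"sz": 0.01},{"sz": 0.004},{}]' | python3 steer.py
python3 - <<'E'
from rig import manip
s=manip.get_state();print(s["position"],s["contact_force"])
E
```

```text
clock: 9.1
position: [0.4651, 0.0128, 0.2444]
ee_rot: [-0.001, 0.754, 0.657, -0.001]
contact_force: [-1.6, -0.4, 3.8]
width: -0.0001
gripper_force: 1.9
clock: 9.52
position: [0.4677, 0.0124, 0.2127]
ee_rot: [0.002, 0.754, 0.657, 0.001]
contact_force: [0.5, -0.3, 6.0]
width: -0.0003
gripper_force: 3.2
[0.46774661 0.01242969 0.21272724] [ 0.50387493 -0.27455205  5.95547374]
```

Nearly fully pressed, at 6 N. I press a little further and hold.

```bash
echo '[{"sz": 0.003},{},{},{},{}]' | python3 steer.py
echo '[{},{},{},{},{}]' | python3 steer.py
echo '[{},{},{},{},{}]' | python3 steer.py
echo '[{},{},{},{},{}]' | python3 steer.py
python3 look.py p5;python3 - <<'E'
from rig import manip
import cv2,numpy as np
a=manip.get_image("side")["img"][140:280,210:350,::-1]
b=cv2.imread("pics/p5.png")[230:490,180:460]
f=cv2.convertScaleAbs(cv2.resize(a,(400,400),interpolation=3),alpha=1.5)
cv2.imwrite("pics/p5b.png",np.hstack([f,cv2.resize(b,(400,400))]))
E
```

```text
clock: 9.93
position: [0.468, 0.0124, 0.2118]
ee_rot: [0.003, 0.754, 0.657, 0.002]
contact_force: [-1.3, -0.1, 12.6]
width: 0.0001
gripper_force: 6.4
clock: 10.35
position: [0.468, 0.0124, 0.2118]
ee_rot: [0.003, 0.754, 0.657, 0.002]
contact_force: [-1.1, -0.3, 13.4]
width: -0.0
gripper_force: 6.4
clock: 10.77
position: [0.468, 0.0124, 0.2118]
ee_rot: [0.003, 0.754, 0.657, 0.002]
contact_force: [-1.0, -0.5, 14.1]
width: -0.0003
gripper_force: 6.4
clock: 11.18
position: [0.468, 0.0124, 0.2118]
ee_rot: [0.003, 0.754, 0.657, 0.002]
contact_force: [-1.6, 0.4, 13.1]
width: -0.0002
gripper_force: 6.4
tcp [0.46801356 0.01239147 0.21175137] bowl [ 0.58190647 -0.00610787] (42.42824935913086, 56.66569900512695) ((0.5698599219322205, -0.00918499007821083), 0.09328564256429672) off [ 0.11389291 -0.01849934]
```

View pics/p5b.png

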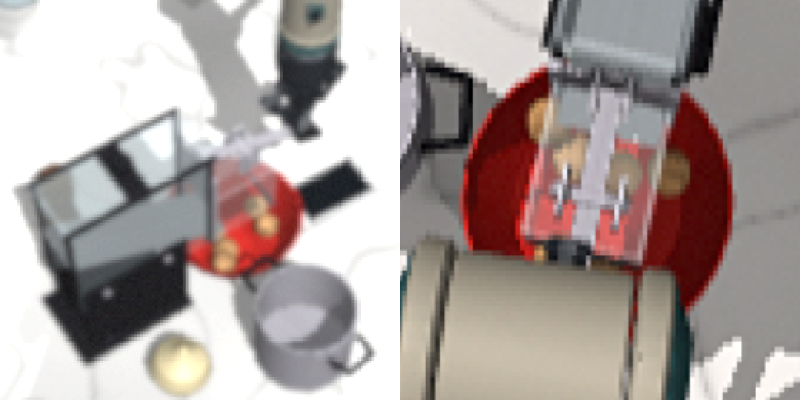

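The hopper is empty. Nuts lie in the bowl at right-half pixels (540,118), (572,158), (622,172), (675,172) and near (595,255). I hold a little longer, ease the lever up and back off for the final look.

```bash
echo '[{},{},{},{},{}]' | python3 steer.py
echo '[{},{},{"sz": -0.01},{"sz": -0.01},{"sz": -0.01}]' | python3 steer.py
echo '[{"sz": -0.01},{"sz": -0.01},{"sz": -0.01},{"sz": -0.02},{"sz": -0.03}]' | python3 steer.py
echo '[{"sz": -0.03},{"sx": -0.02,"sy": -0.02},{"sx": -0.03,"sy": -0.03},{"sx": -0.03,"sy": -0.03},{"sx": -0.03,"sy": -0.03}]' | python3 steer.py
echo '[{"sx": -0.03,"sy": -0.03},{"sx": -0.03,"sy": -0.03},{"sx": -0.02,"sy": -0.02},{},{}]' | python3 steer.py
python3 look.py p6;python3 - <<'E'
from rig import manip
import cv2,numpy as np
a=manip.get_image("side")["img"][140:280,210:350,::-1]
b=cv2.imread("pics/p6.png")[230:490,180:460]
f=cv2.convertScaleAbs(cv2.resize(a,(400,400),interpolation=3),alpha=1.5)
cv2.imwrite("pics/p6b.png",np.vstack([np.hstack([f,cv2.resize(b,(400,400))]),cv2.resize(np.hstack([cv2.imread("pics/p4.png"),cv2.imread("pics/p6.png")]),(445,200)) if 0 else cv2.copyMakeBorder(cv2.resize(np.hstack([cv2.imread("pics/p4.png"),cv2.imread("pics/p6.png")]),(444,200)),0,0,0,356,0)]))
E
```

```text
clock: 11.7
position: [0.468, 0.0124, 0.2118]
ee_rot: [0.003, 0.754, 0.657, 0.002]
contact_force: [-1.6, -0.8, 13.2]
width: -0.0
gripper_force: 6.4
clock: 12.12
position: [0.4653, 0.013, 0.2399]
ee_rot: [-0.0, 0.754, 0.657, -0.0]
contact_force: [-1.3, 0.1, 3.5]
width: -0.0
gripper_force: 1.9
clock: 12.53
position: [0.4641, 0.0131, 0.3179]
ee_rot: [-0.003, 0.754, 0.657, -0.002]
contact_force: [-0.1, 0.3, -0.3]
width: 0.0004
gripper_force: 0.0
clock: 12.95
position: [0.342, -0.0798, 0.3491]
ee_rot: [-0.0, 0.753, 0.657, -0.0]
contact_force: [-0.0, -1.6, 0.5]
width: -0.0003
gripper_force: 0.0
clock: 13.37
position: [0.2537, -0.1473, 0.3494]
ee_rot: [0.0, 0.756, 0.655, 0.0]
contact_force: [1.0, -0.2, 0.3]
width: -0.0003
gripper_force: 0.0
tcp [ 0.25365577 -0.14731713  0.3493973 ] bowl [ 0.56497329 -0.01042691] (56.411842346191406, 57.152130126953125) ((0.5662898421287537, -0.01016270462423563), 0.09382659941911697) off [0.31131752 0.13689022]
```

View pics/p6b.png

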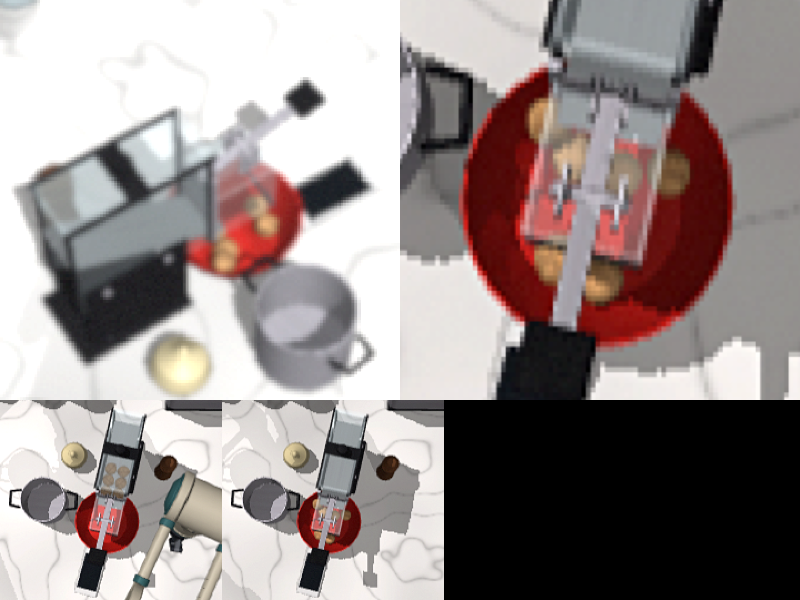

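All six nuts are in the bowl: four at the rear of it, at (540,118), (572,155), (622,172) and (675,172), and two at the front, at (548,262) and (602,282). The lever is back up at (303,98), and nothing else has moved.

```bash
python3 -c "
from rig import manip
print(manip.sign_off())"
```

```text
the job is handed in; nothing more can be done
None
```

The bowl stands under the spout with all six walnuts in it, the lever is back up so the gate should be shut (I didn't check the gate itself), nothing else on the counter appears to have moved, and the job was handed in at about 13.5 s.

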